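# Clamp the last ankle block in the drilling jig

### The arm

A 6-joint arm with a two-finger parallel gripper is mounted at the origin on the work surface. World frame = base frame: x ahead of the robot, y to its left, z up, the work surface at z = 0. Lengths are in m, angles in degrees, forces in N, time in s.
With the tool pointing down it reaches from about 0.4 to 0.825 m from the base axis. Payload 7 kg.
Tool frame: the origin (TCP) lies between the finger pads; the fingertips stand 22 mm ahead of it and the grasp point (between the pads) lies 3 mm ahead of it; z points along the fingers, y is the direction in which the jaws open and shut (so a half turn about z gives the same grasp; the last joint's range is limited). The gripper opens to 88 mm and grips with 3 to 60 N. Pads are 19 mm wide; open, the fingers measure 130 mm over their backs; the gripper's body (78 mm by 193 mm) begins 47 mm behind the grasp point.
Start: joints at [83.142, 20.546, 0.682, 0, -70.136, -16.507], TCP at [0.268, 0.62, 0.249] pointing down, gripper open.
Joint ranges: [-176.03, 176.03], [-82.01, 121.73], [-58.28, 71.71], [-173.87, 95.51], [-174.79, -0.11], [-173.66, 173.66]. Speed limits (degrees/s): [136.94, 136.94, 172.46, 180, 180, 180].

### API

Orientations are given as [roll, pitch, yaw] about the fixed x, y, z axes, in that order (R = Rz(yaw) Ry(pitch) Rx(roll)).
In Python, from plant import telemetry, cams, r gives the robot as it stands.
- The arm moves only by the tool carry_out, never from a script. Its argument "commands" is one flat list of numbers, 5 for each row, row after row: the shift along the world's x, y, z as a fraction of full scale, then the turn about the world's z as a fraction of full scale, then the gripper's target within -1 to 1 (shut at 1, half-way at 0, fully open at -1). In form: [x, y, z, turn, claw, x, y, z, turn, claw, ...]. A call has 1 to 8 rows; each row shifts and turns the commanded pose from where the row before left it; what a row does not reach is not made up. Full scale, the value 1, is 0.04 m for a shift and 4 degrees for a turn. A row lasts 1/10 s, in which the tool goes at most 50 mm and 8.59 degrees, less where a joint would pass 70% of its speed; a pose out of reach is approached as far as the arm can. A call with a number of a shift or a turn outside -1 to 1 is refused whole. A call with a gripper value outside its range is refused whole. The fingers move at their own pace and stop on an object; "grip_force" is the grip in N (left out, the last holds). Time passes only in rows, so rows that do not move let the fingers close. It gives the time, the measured TCP pose, the force and the opening at its end, in the units of the state.
- telemetry.get_state(): the state, without advancing time (a new reading comes with each control period).
- cams.capture(name): name is "scene" or "top"; returns a dict with "frame" (420x560x3 uint8, red, green, blue), "camera_matrix" (3x3 intrinsics, pixels), "camera_from_world" (4x4, takes a point from world to camera coordinates). Camera axes: x right, y down, z forward; pixel columns grow to the right and rows downward; lengths in m; the calibration is good to about 2 mm. A picture is of the moment at which its call begins. There is no depth.
- r.close_job(): hands the job in, once; it reports no verdict.
The state is a dict: "time_s": time; "joints": joint angles; "qd": joint speeds; "joint_torque": joint torques, N m; "tcp_pos": TCP position; "eef_rot": TCP orientation; "contact_force": force on the tool from outside, world axes, zero at the start; "moment": the same for the moment, N m; "gripper_width": finger opening in m.
Only numpy, scipy, OpenCV 4.12 (cv2) and the standard library are available. Lean on these libraries where they do the work, as an engineer would, in place of code of your own. Each camera call takes 0.05 s, during which the arm holds its last target. There are 200 camera calls.

### The job

Set the loose wooden ankle block gently into the empty bay of the drilling jig, lying flat with its length along the bay, and turn that bay's knob clockwise until the cam nips the block firmly against its end stop: tight by feel, but not so hard that the cam dents the soft wood. Do not brush the knobs of the other bays or shift the blocks clamped in them, and let go of everything at the end.

Things in the scene. Friction and masses are not known exactly. Their poses are not given: they have to be found in the camera images.
- blank: the loose ankle-block blank: plain soft wood, 60 x 34 x 34 mm, 35 to 60 g, lying flat on the bench to the left of the jig. Origin at the centre of its underside, x along its length, y across its width, z up. A clamp force of 10 N is just enough to hold it for drilling, 20 to 25 N is right, 45 N dents it.
- bay_open: the empty one of five like bays, side by side at 62 mm pitch on a steel plate. Aluminium base 165 x 60 x 12 mm; origin at the centre of its underside, 8 mm above the bench; x along the bay from its knob (robot's side) to its end stop (far side), z up. Two side strips 4 mm high, 11 mm wide, 39 mm apart, run from x = -15 to 35 mm. Upright knob axis at x = -45 mm, y = 0.
- seat (a point): point on the top face of the empty bay's base (20 mm above the bench), 4 mm beyond bay_open's origin in x, axes as bay_open: where the centre of the blank's underside goes, its length along x. Set there it is clear of the open cam and of the stop by at least 2 mm. The end stop, steel, 36 mm wide, 30 mm high, is adjustable: its face stands 32.5 to 38 mm beyond this point in x. The turning cam slides the blank up to it.
- knob_open: the clamp knob of the empty bay with its cam, on one upright axis. Origin on the axis, level with the bay's underside; x is the grip's long direction and the way the cam bulges. Found open, x pointing 112 to 120 degrees anticlockwise (seen from above) from the bay's x. Clockwise tightens: the cam nips the blank after 0.5 to 1.3 rad, depending on the stop. It stays where it is left.
- grip (a point): centre of that knob's grip, on its axis, 78 mm above the bench, axes as knob_open. Black bar 40 mm long (x), 14 mm wide (y), 22 mm high (11 mm above and below this point), on a 16 mm steel stem. It drags with a steady 0.2 N m; sliding the blank adds almost nothing; once the blank is on the stop the torque rises above that by about 0.012 N m per newton of clamp force.
- cam (a point): centre of that knob's cam, a nylon-faced steel disc of 40 mm diameter and 16 mm thickness under the knob, 10 mm off the axis along knob_open's x, 34 mm above the bench. After the blank meets the stop the clamp force grows some 25 N for each 0.1 rad of turn.
- knob_a: black T-shaped clamp knob of the bay that holds block_a; same make and size as knob_open, already tightened. Not to be touched.
- knob_b: black T-shaped clamp knob of the bay that holds block_b; same make and size as knob_open, already tightened. Not to be touched.
- knob_c: black T-shaped clamp knob of the bay that holds block_c; same make and size as knob_open, already tightened. Not to be touched.
- knob_d: black T-shaped clamp knob of the bay that holds block_d; same make and size as knob_open, already tightened. Not to be touched.
- block_a: wooden ankle block of the same 60 x 34 x 34 mm size, already clamped in its bay; origin at the centre of its underside. Not to be shifted.
- block_b: wooden ankle block of the same 60 x 34 x 34 mm size, already clamped in its bay; origin at the centre of its underside. Not to be shifted.
- block_c: wooden ankle block of the same 60 x 34 x 34 mm size, already clamped in its bay; origin at the centre of its underside. Not to be shifted.
- block_d: wooden ankle block of the same 60 x 34 x 34 mm size, already clamped in its bay; origin at the centre of its underside. Not to be shifted.

How it is judged (in metres and radians):
On the way, in this order (a step that is already met when the one before it is completed fails the run):
1. the blank lies flat in the empty bay, released, with the cam not yet tight on it (y of blank in the frame of bay_open between -0.0045 and 0.0045 m and x of blank in the frame of bay_open between -0.003 and 0.016 m and z of blank in the frame of bay_open below 0.0145 m and angle between the x axis of blank and the x axis of bay_open, either way round below 0.12 rad and angle between blank's own z axis and vertical below 0.06 rad and contact force between the fingers and blank below 0.05 N and linear speed of blank below 0.02 m/s and contact force between knob_open and blank below 2 N), for 0.2 s.
2. the cam nips the blank firmly (contact force between knob_open and blank between 10 and 45 N), for 0.2 s.
At the end, for the whole second after the job is handed in: the blank lies flat in the bay that was empty, lengthwise (within 7 degrees) and between its side strips, at rest, nipped by that bay's cam with 10 to 40 N (y of blank in the frame of bay_open between -0.0045 and 0.0045 m and x of blank in the frame of bay_open between -0.003 and 0.016 m and z of blank in the frame of bay_open below 0.0145 m and angle between the x axis of blank and the x axis of bay_open, either way round below 0.12 rad and angle between blank's own z axis and vertical below 0.06 rad and contact force between knob_open and blank between 10 and 40 N and linear speed of blank below 0.01 m/s); the robot touches nothing.
It fails at once if the cam is wound so hard into the blank that it dents the wood (more than 45 N) (contact force between knob_open and blank above 45 N).
It fails at once if the robot or the carried blank brushes the knob or cam of another bay (more than 1 N) (contact force between any of the fingers, the arm, blank and knob_a above 1 N or contact force between any of the fingers, the arm, blank and knob_b above 1 N or contact force between any of the fingers, the arm, blank and knob_c above 1 N or contact force between any of the fingers, the arm, blank and knob_d above 1 N).
It fails at once if one of the four clamped blocks is shifted more than 2 mm (distance of any of block_a, block_b, block_c, block_d from where it was at the start of the episode above 0.002 m).
It fails at once if the blank is thrown or dropped from more than about a centimetre (linear speed of blank above 0.5 m/s and contact force between the fingers and blank below 0.05 N).
It also fails if it takes over 64 s, if anything falls off the work surface, if the arm or the gripper's body presses on something with over 40 N, if the wrist force passes 120 N, or if a joint passes its speed limit or range.

## Working session

There is one attempt and no reset: what is moved stays moved. The work goes in short steps, Python scripts to look and compute and a tool call to move; the robot and the scene stay as the last step left them, time stands still between calls to the robot, and variables do not carry over. Pictures are saved under pics/ and viewed, about 8 in all and at most 12, crops included, and the job is handed in when it is done.

Besides the shell and the picture viewer there is one more tool, called after ">>>" by a JSON object that holds its "op" and its "data". carry_out: Moves the arm, as the interface text tells. Shift numbers are shares of 0.04 m and turn numbers shares of 4 degrees, none past 1 either way. Its arguments: {"type":"object","properties":{"commands":{"type":"array"},"grip_force":{"type":"number"}},"required":["commands"]}

```bash
ls; mkdir -p pics
python3 - <<'E'
from plant import telemetry, cams, r
import cv2
print(telemetry.get_state())
for n in("scene","top"):
    c=cams.capture(n); cv2.imwrite(f"pics/{n}0.png",c["frame"][:,:,::-1]); print(c["camera_matrix"],c["camera_from_world"])
E
```

```text
pics
{'time_s': 0.0, 'joints': array([ 8.31427130e+01,  2.05897380e+01,  6.35540287e-01, -2.14106540e-02,
       -7.01349171e+01, -1.65071526e+01]), 'qd': array([-0.00983092,  0.0860626 , -0.02500363,  0.04101549,  0.06703511,
       -0.11969269]), 'joint_torque': array([-7.89829355e-04, -5.82722139e+01,  2.93066561e+01,  6.99742377e+00,
        6.92790709e-03, -1.52407133e-04]), 'tcp_pos': array([0.2675244 , 0.61924512, 0.24765117]), 'eef_rot': array([ 1.79908839e+02, -6.02517309e-03, -2.33717260e+01]), 'contact_force': array([ 0.04896091, -0.75971637, -0.68571974]), 'moment': array([-0.0118207 , -0.02563119,  0.04155947]), 'gripper_width': 0.08790590223275631}
[[456.07976429   0.         280.99678144]
 [  0.         456.07976429 212.97203464]
 [  0.           0.           1.        ]] [[ 0.58492871  0.81088187 -0.0181381  -0.37978067]
 [ 0.63237455 -0.46993802 -0.61584145 -0.25861243]
 [-0.50789845  0.34875327 -0.7876613   1.3064054 ]
 [ 0.          0.          0.          1.        ]]
[[416.91815591   0.         287.39530756]
 [  0.         416.91815591 210.22172715]
 [  0.           0.           1.        ]] [[ 1.99519948e-02 -9.99797464e-01  2.63618439e-03  7.61613451e-02]
 [-9.94024687e-01 -2.01196740e-02 -1.07285225e-01  5.34899963e-01]
 [ 1.07316535e-01 -4.79878114e-04 -9.94224789e-01  9.42663927e-01]
 [ 0.00000000e+00  0.00000000e+00  0.00000000e+00  1.00000000e+00]]
```

View pics/top0.png

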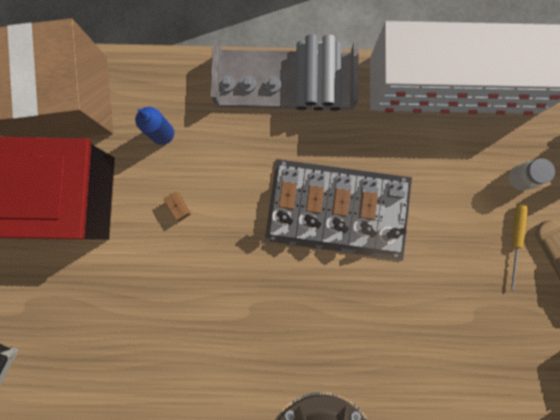

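View pics/scene0.png

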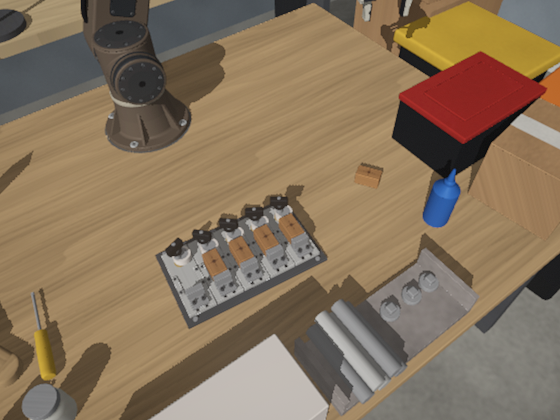

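The empty bay is the rightmost one in the top view, with its knob near (394,233). The loose blank is near (177,206). Next I'll enlarge both and measure.

```bash
cat > h.py <<'E'
import numpy as np, cv2
from plant import telemetry, cams, r
def ray(c,uv,z):
    K=c["camera_matrix"];T=c["camera_from_world"];R=T[:3,:3];o=-R.T@T[:3,3]
    d=R.T@np.linalg.inv(K)@np.array([uv[0],uv[1],1.]); return (o+d*(z-o[2])/d[2])
def proj(c,p):
    q=c["camera_matrix"]@(c["camera_from_world"]@np.append(p,1))[:3]; return q[:2]/q[2]
def crop(c,x0,y0,w,h,s,name):
    cv2.imwrite(name,cv2.resize(c["frame"][y0:y0+h,x0:x0+w,::-1],None,fx=s,fy=s,interpolation=cv2.INTER_CUBIC))
E
python3 - <<'E'
from h import *
t=cams.capture("top"); s=cams.capture("scene")
crop(t,260,155,160,110,5,"pics/tj.png"); crop(s,150,190,180,135,4.4,"pics/sj.png")
for n,c,zs in(("top",t,(.034,.054)),("scene",s,(.034,.054))):
    hsv=cv2.cvtColor(c["frame"],cv2.COLOR_RGB2HSV)
    roi=((160,190,35,35),(265,160,150,100)) if n=="top" else ((345,155,50,40),(155,190,180,135))
    for (x,y,w,h),z in zip(roi,zs):
        sub=hsv[y:y+h,x:x+w]
        print(n,z,"hsv med",np.median(sub.reshape(-1,3),0), "centre",sub[h//2,w//2])
        m=cv2.inRange(sub,(4,110,60),(13,255,255))
        cs,_=cv2.findContours(m,cv2.RETR_EXTERNAL,cv2.CHAIN_APPROX_NONE)
        for k in cs:
            if cv2.contourArea(k)<40: continue
            (u,v),(a,b),th=cv2.minAreaRect(k); box=cv2.boxPoints(((u,v),(a,b),th))+[x,y]
            P=np.array([ray(c,q,z)[:2] for q in box]); ce=P.mean(0); e1=P[1]-P[0];e2=P[2]-P[1]
            l=e1 if np.linalg.norm(e1)>np.linalg.norm(e2) else e2
            print(np.round([u+x,v+y],1),"c",ce.round(4),"sz",np.linalg.norm(e1).round(4),np.linalg.norm(e2).round(4),"ang",np.degrees(np.arctan2(l[1],l[0])).round(1))
E
```

```text
top 0.034 hsv med [ 16. 105. 143.] centre [ 13 131 123]
[176.1 206.2] c [0.5369 0.3449] sz 0.0337 0.0603 ang -143.3
top 0.054 hsv med [ 15.  24. 111.] centre [ 12 125 129]
[368.4 205.2] c [ 0.5458 -0.0969] sz 0.0559 0.0322 ang -8.0
[341.2 202. ] c [ 0.5518 -0.035 ] sz 0.0558 0.0325 ang -6.6
[314.6 199.3] c [0.5568 0.0254] sz 0.0575 0.0311 ang -6.7
[287.5 195.3] c [0.5648 0.0874] sz 0.0576 0.0313 ang -6.8
scene 0.034 hsv med [ 17.  99. 164.] centre [ 15 138 153]
scene 0.054 hsv med [ 17.  96. 146.] centre [ 15 131 140]
```

View pics/tj.png

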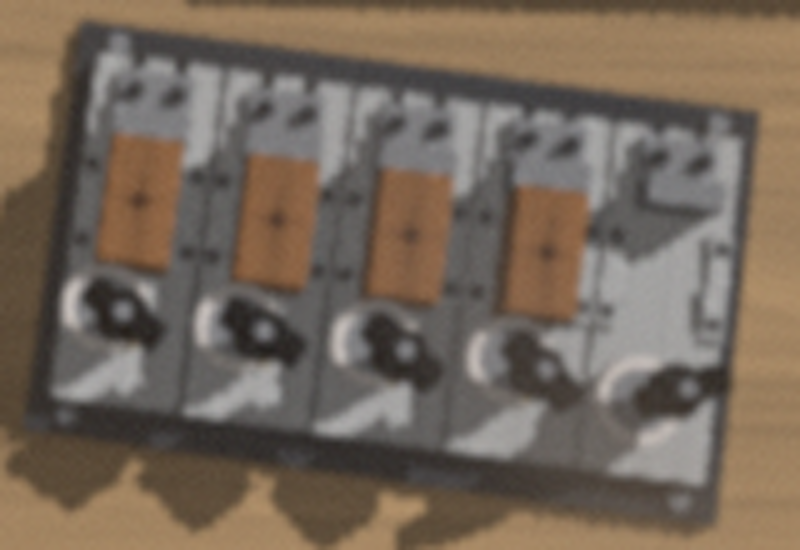

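View pics/sj.png

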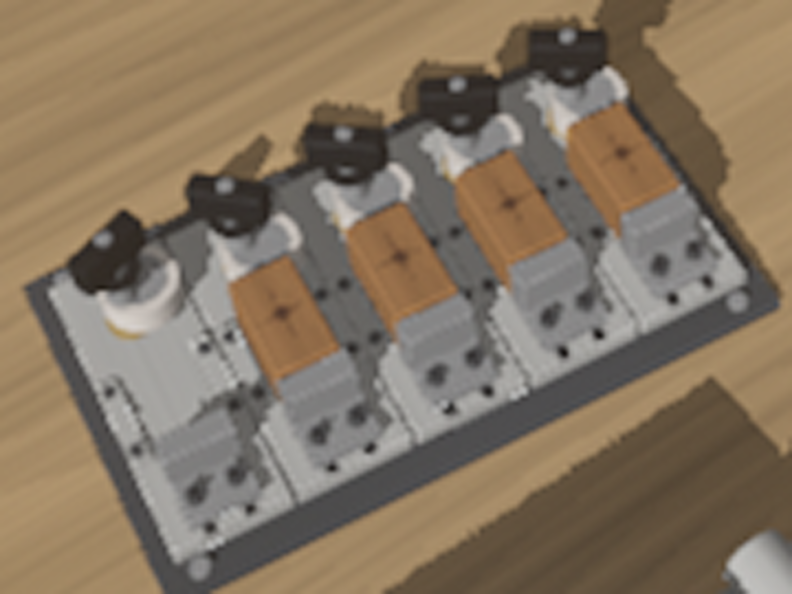

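The crops show five bays. The silver knob caps sit near (122,310), (264,329), (404,349), (541,369) and (689,389) in the 5x top crop. The rightmost bay is empty, and its bar points roughly along −y.

```bash
cat > m.py <<'E'
from h import *
def caps(t,s):
    T=[(122,310),(264,329),(404,349),(541,369),(689,389)]; S=[(567,37),(457,86),(344,134),(225,186),(103,239)]
    out=[]
    for c,L,f,x0,y0 in((t,T,5,260,155),(s,S,4.4,150,190)):
        g=cv2.cvtColor(c["frame"],cv2.COLOR_RGB2GRAY).astype(float); o=[]
        for U,V in L:
            u,v=(U+.5)/f-.5+x0,(V+.5)/f-.5+y0
            yy,xx=np.mgrid[round(v)-2:round(v)+3,round(u)-2:round(u)+3]; w=np.clip(g[yy,xx]-60,0,None)*(np.hypot(xx-u,yy-v)<2.3)
            o.append([(w*xx).sum()/w.sum(),(w*yy).sum()/w.sum()])
        out.append(np.array(o))
    return out
E
python3 - <<'E'
from m import *
t=cams.capture("top"); s=cams.capture("scene")
a,b=caps(t,s); P=[c["camera_matrix"]@c["camera_from_world"][:3] for c in(t,s)]
X=cv2.triangulatePoints(P[0],P[1],a.T,b.T); X=(X[:3]/X[3]).T; print("tri",X.round(4))
A=np.array([ray(t,p,.09) for p in a])[:,:2]; B=np.array([ray(s,p,.09) for p in b])[:,:2]; print(A.round(4),B.round(4))
for Q in(A,B,X[:,:2]):
    i=np.arange(5); sl=np.polyfit(i,Q,1); d=-sl[0]; n=np.linalg.norm(d); ex=np.array([d[1],-d[0]])/n  # -(slope)=+y bay
    kn=sl[0]*4+sl[1]; print("pitch",n.round(4),"yaw",np.degrees(np.arctan2(ex[1],ex[0])).round(2),"knob",kn.round(4),"seat",(kn+.049*ex).round(4),"resid",(Q-np.outer(i,sl[0])-sl[1]).round(4).tolist())
# plate outline top
C=np.array([(84,22),(757,112),(715,525),(25,428)])
W=np.array([ray(t,((u+.5)/5-.5+260,(v+.5)/5-.5+155),.008)[:2] for u,v in C]);print("plate",W.round(4),W.mean(0).round(4))
e=W[1]-W[0],W[2]-W[3];print([np.degrees(np.arctan2(q[0],-q[1])).round(2) for q in e],[np.linalg.norm(q).round(4) for q in e])
# open knob bar
for n,c,(x,y,w,h) in(("top",t,(380,222,30,22)),("scene",s,(163,234,24,28))):
    m=cv2.inRange(cv2.cvtColor(c["frame"],cv2.COLOR_RGB2GRAY)[y:y+h,x:x+w],0,45)
    k=max(cv2.findContours(m,cv2.RETR_EXTERNAL,cv2.CHAIN_APPROX_NONE)[0],key=cv2.contourArea)
    bx=cv2.boxPoints(cv2.minAreaRect(k))+[x,y]; Q=np.array([ray(c,p,.085)[:2] for p in bx]); print(n,cv2.contourArea(k),bx.round(1).tolist(),Q.round(4).tolist())
    for e in(Q[1]-Q[0],Q[2]-Q[1]): print(np.linalg.norm(e).round(4),np.degrees(np.arctan2(e[1],e[0])).round(1))
# blank in scene
hsv=cv2.cvtColor(s["frame"],cv2.COLOR_RGB2HSV)[155:195,345:395]; m=cv2.inRange(hsv,(0,150,60),(14,255,255)); 
for k in cv2.findContours(m,cv2.RETR_EXTERNAL,cv2.CHAIN_APPROX_NONE)[0]:
    if cv2.contourArea(k)>40:print("blank scene",cv2.boundingRect(k),ray(s,np.array(cv2.minAreaRect(k)[0])+[345,155],.024).round(4))
crop(s,340,150,60,45,10,"pics/sb.png")
E
```

```text
tri [[ 0.5125  0.0937  0.0897]
 [ 0.5051  0.0321  0.0893]
 [ 0.4979 -0.0295  0.0898]
 [ 0.4903 -0.0906  0.0889]
 [ 0.4832 -0.1526  0.09  ]]
[[ 0.5125  0.0937]
 [ 0.505   0.032 ]
 [ 0.4978 -0.0296]
 [ 0.4904 -0.09  ]
 [ 0.4831 -0.1527]] [[ 0.5127  0.0935]
 [ 0.5056  0.0318]
 [ 0.4981 -0.0295]
 [ 0.4908 -0.0912]
 [ 0.4833 -0.1525]]
pitch 0.0619 yaw -6.8 knob [ 0.4831 -0.1523] seat [ 0.5318 -0.1581] resid [[0.0001, 0.0001], [-0.0001, -0.0002], [0.0, -0.0003], [-0.0, 0.0008], [0.0, -0.0004]]
pitch 0.0619 yaw -6.83 knob [ 0.4834 -0.1526] seat [ 0.532  -0.1584] resid [[-0.0001, 0.0001], [0.0001, -0.0001], [0.0, 0.0001], [0.0001, -0.0001], [-0.0001, 0.0001]]
pitch 0.062 yaw -6.81 knob [ 0.4831 -0.1524] seat [ 0.5318 -0.1582] resid [[0.0, 0.0], [-0.0001, -0.0001], [0.0001, -0.0001], [-0.0002, 0.0003], [0.0001, -0.0002]]
plate [[ 0.6592  0.1159]
 [ 0.6218 -0.2084]
 [ 0.4242 -0.1863]
 [ 0.4632  0.1393]] [ 0.5421 -0.0349]
[np.float64(-6.58), np.float64(-6.83)] [np.float64(0.3264), np.float64(0.3279)]Traceback (most recent call last):
  File "<stdin>", line 16, in <module>
ValueError: max() iterable argument is empty
```

>>> {"op": "carry_out", "data": {"commands": [0,-0.86,0,1,-1,0,-0.86,0,1,-1,0,-0.86,0,1,-1,0,-0.86,0,1,-1,0,-0.86,0,1,-1,0,-0.86,0,1,-1,0,-0.86,0,1,-1,0,-0.86,0,1,-1], "grip_force": 20}}

```text
time_s: 1.1
tcp_pos: [0.2676, 0.343, 0.2486]
eef_rot: [-180.0, -0.0, 8.8]
contact_force: [0.2, 0.2, 0.6]
gripper_width: 0.0876
```

>>> {"op": "carry_out", "data": {"commands": [0.84,0,0,0.9,-1,0.84,0,0,0.9,-1,0.84,0,0,0.9,-1,0.84,0,0,0.9,-1,0.84,0,0,0.9,-1,0.84,0,0,0.9,-1,0.84,0,0,0.9,-1,0.84,0,0,0.7,-1]}}

```text
time_s: 1.9
tcp_pos: [0.5379, 0.3442, 0.2485]
eef_rot: [-180.0, 0.0, 36.8]
contact_force: [-0.8, 1.5, 0.3]
gripper_width: 0.0875
```

>>> {"op": "carry_out", "data": {"commands": [0,0,-0.9,0,-1,0,0,-0.9,0,-1,0,0,-0.9,0,-1,0,0,0,0,-1,0,0,0,0,-1]}}

```text
time_s: 2.4
tcp_pos: [0.5368, 0.3444, 0.141]
eef_rot: [179.9, 0.0, 36.7]
contact_force: [-0.1, 0.8, 0.7]
gripper_width: 0.0875
```

>>> {"op": "carry_out", "data": {"commands": [0,0,-0.8,0,-1,0,0,-0.8,0,-1,0,0,-0.6,0,-1,0,0,-0.4,0,-1,0,0,0,0,-1,0,0,0,0,0,0,0,0,0,0.1,0,0,0,0,0.2]}}

```text
time_s: 3.2
tcp_pos: [0.5372, 0.3452, 0.0384]
eef_rot: [-180.0, -0.2, 36.6]
contact_force: [-0.2, 0.1, 0.0]
gripper_width: 0.0694
```

>>> {"op": "carry_out", "data": {"commands": [0,0,0,0,0.3,0,0,0,0,0.5,0,0,0,0,1,0,0,0,0,1,0,0,0,0,1]}}

```text
time_s: 3.7
tcp_pos: [0.5365, 0.3444, 0.0365]
eef_rot: [180.0, 0.0, 36.6]
contact_force: [-1.0, 0.1, 0.7]
gripper_width: 0.0345
```

>>> {"op": "carry_out", "data": {"commands": [0,0,0,0,1,0,0,0,0,1,0,0,0.4,0,1,0,0,0.8,0,1,0,0,0.9,0,1,0,0,0.9,0,1,0,0,0,0,1]}}

```text
time_s: 4.4
tcp_pos: [0.5389, 0.3464, 0.1624]
eef_rot: [-180.0, -0.5, 36.7]
contact_force: [0.7, 0.5, 1.1]
gripper_width: 0.0344
```

>>> {"op": "carry_out", "data": {"commands": [0,-0.5,0,-1,1,0,-0.9,0,-1,1,0,-0.9,0,-1,1,0,-0.9,0,-1,1,0,-0.9,0,-1,1,0,-0.9,0,-1,1,0,-0.9,0,-1,1,0,-0.9,0,-1,1]}}

```text
time_s: 5.2
tcp_pos: [0.5361, 0.071, 0.1563]
eef_rot: [-180.0, 0.0, 4.5]
contact_force: [0.7, 0.6, -0.4]
gripper_width: 0.0348
```

>>> {"op": "carry_out", "data": {"commands": [0,-0.9,0,-1,1,0,-0.9,0,-1,1,0,-0.9,0,-0.85,1,0,-0.9,0,0,1,0,-0.9,0,0,1,-0.12,-0.9,0,0,1,0,-0.36,0,0,1,0,0,0,0,1]}}

```text
time_s: 6.0
tcp_pos: [0.5313, -0.1596, 0.1561]
eef_rot: [180.0, 0.0, -6.9]
contact_force: [-0.3, 0.6, -0.5]
gripper_width: 0.0347
```

>>> {"op": "carry_out", "data": {"commands": [0,0,-0.8,0,1,0,0,-0.6,0,1,0,0,-0.3,0,1,0,0,0,0,1,0,0,0,0,1]}}

```text
time_s: 6.5
tcp_pos: [0.5323, -0.1575, 0.0891]
eef_rot: [180.0, -0.0, -6.7]
contact_force: [0.3, -0.3, 0.1]
gripper_width: 0.0341
```

Run:
```python
from h import *
st=telemetry.get_state(); print(st["tcp_pos"],st["eef_rot"],st["contact_force"])
s=cams.capture("scene"); p=st["tcp_pos"]; f=np.radians(-6.8); ex=np.array([np.cos(f),np.sin(f),0]);ey=np.array([-ex[1],ex[0],0])
im=s["frame"].copy()
crop(s,140,180,130,125,4.8,"pics/sp.png")
b=p-[0,0,.036]
for n,q in(("near-end top far",b+.03*ex+.017*ey+[0,0,.034]),("far end -y top",b+.03*ex-.017*ey+[0,0,.034]),("bot",b+.03*ex-.017*ey),("bot+y",b+.03*ex+.017*ey)):
    u=proj(s,q); print(n,((u-[140,180]+.5)*4.8-.5).round(0))
```

```text
[ 0.53234797 -0.15754352  0.08913241] [ 1.79986302e+02 -2.48810494e-02 -6.71142744e+00] [ 0.29264558 -0.28562514  0.11756264]
near-end top far [270. 433.]
far end -y top [192. 469.]
bot [208. 510.]
bot+y [283. 474.]
```

View pics/sp.png

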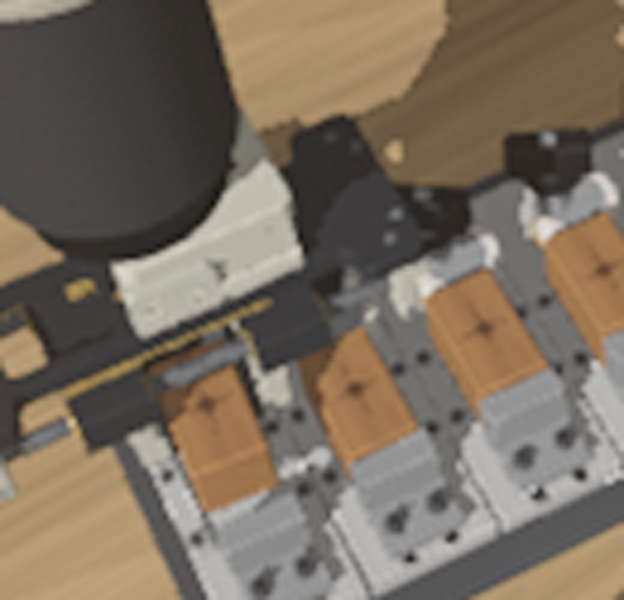

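The scene crop shows the blank held above the open bay, with its cross mark near (208,404). I'll check how it sits in the hand numerically.

Run:
```python
from h import *
s=cams.capture("scene"); p=telemetry.get_state()["tcp_pos"]
f=np.radians(-6.8); R=np.array([[np.cos(f),np.sin(f)],[-np.sin(f),np.cos(f)]])
U=lambda a:((np.array(a)+.5)/4.8-.5)+[140,180]
for z in(.083,.087,.091): print(z,"cross in bay axes rel TCP",(R@(ray(s,U((208,404)),z)[:2]-p[:2])).round(4))
im=s["frame"][250:292,168:205]
hsv=cv2.cvtColor(im,cv2.COLOR_RGB2HSV); m=cv2.inRange(hsv,(0,110,40),(14,255,255))
cv2.imwrite("pics/sp2.png",np.hstack([cv2.resize(im[:,:,::-1],None,fx=10,fy=10,interpolation=cv2.INTER_CUBIC),cv2.cvtColor(cv2.resize(m,None,fx=10,fy=10),cv2.COLOR_GRAY2BGR)]))
b=p-[0,0,.036]; q=R.T
for dx,dy,dz in((.03,.017,.034),(.03,-.017,.034),(.03,.017,0),(.03,-.017,0),(0,0,.034),(-.03,-.017,.034)):
    w=b+np.append(q@[dx,dy],dz); print((dx,dy,dz),((proj(s,w)-[168,250]+.5)*10-.5).round(0))
```

```text
0.083 cross in bay axes rel TCP [0.0011 0.0003]
0.087 cross in bay axes rel TCP [0.0038 0.0001]
0.091 cross in bay axes rel TCP [ 0.0065 -0.0002]
(0.03, 0.017, 0.034) [282. 202.]
(0.03, -0.017, 0.034) [120. 277.]
(0.03, 0.017, 0) [310. 289.]
(0.03, -0.017, 0) [153. 362.]
(0, 0, 0.034) [146. 126.]
(-0.03, -0.017, 0.034) [13. 51.]
```

View pics/sp2.png

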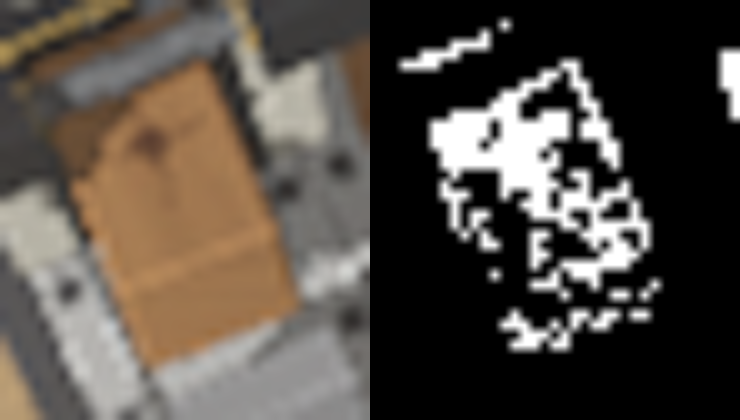

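The cross and the far corners suggest the blank sits about 3 mm ahead of the TCP. It also looks yawed about −3° in the hand. I'll correct for both and look once more lower down.

>>> {"op": "carry_out", "data": {"commands": [-0.08,-0.01,0,0.4,1,0,0,-0.2,0.4,1,0,0,-0.2,0,1,0,0,0,0,1,0,0,0,0,1]}}

```text
time_s: 7.1
tcp_pos: [0.5282, -0.1585, 0.0721]
eef_rot: [180.0, 0.1, -3.6]
contact_force: [-0.0, 0.6, -1.1]
gripper_width: 0.0343
```

Run:
```python
from h import *
st=telemetry.get_state(); print(st["tcp_pos"],st["eef_rot"])
s=cams.capture("scene"); crop(s,165,250,60,60,10,"pics/sp3.png")
f=np.radians(-6.8); q=np.array([[np.cos(f),-np.sin(f)],[np.sin(f),np.cos(f)]]); b=np.array([.5319,-.1583,st["tcp_pos"][2]-.037])
for dx,dy,dz in((.03,.017,.034),(.03,-.017,.034),(.03,.017,0),(.03,-.017,0),(0,0,.034)):
    print((dx,dy,dz),((proj(s,b+np.append(q@[dx,dy],dz))-[165,250]+.5)*10-.5).round(0))
for y in(.0195,-.0195,.0305,-.0305): print("strip far end",y,((proj(s,np.append(np.array([.5319,-.1583])+q@[.031,y],.024))-[165,250]+.5)*10-.5).round(0))
```

```text
[ 0.52824345 -0.15847096  0.07208496] [ 1.79988404e+02  5.92910718e-02 -3.57700085e+00]
(0.03, 0.017, 0.034) [323. 249.]
(0.03, -0.017, 0.034) [164. 323.]
(0.03, 0.017, 0) [350. 333.]
(0.03, -0.017, 0) [196. 406.]
(0, 0, 0.034) [189. 174.]
strip far end 0.0195 [371. 358.]
strip far end -0.0195 [196. 441.]
strip far end 0.0305 [420. 335.]
strip far end -0.0305 [146. 465.]
```

View pics/sp3.png

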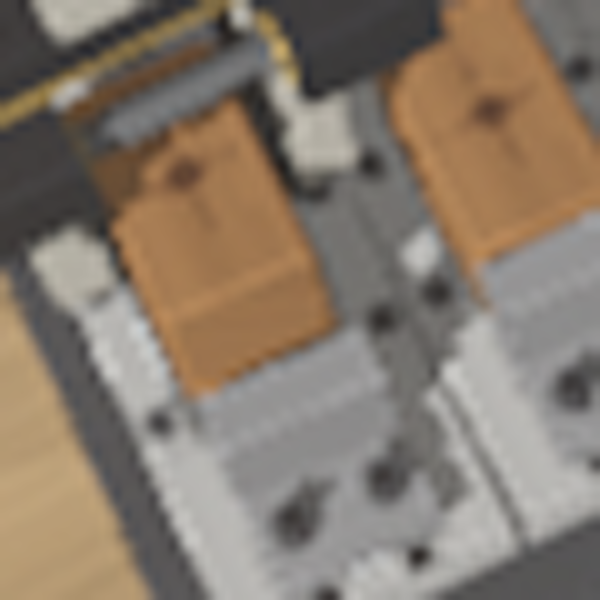

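>>> {"op": "carry_out", "data": {"commands": [0,0.02,-0.15,0,1,0,0,-0.1,0,1,0,0,-0.1,0,1,0,0,-0.04,0,1,0,0,0,0,1,0,0,0,0,1]}}

```text
time_s: 7.75
tcp_pos: [0.5286, -0.1576, 0.0569]
eef_rot: [180.0, -0.0, -3.6]
contact_force: [-0.0, -0.0, 0.0]
gripper_width: 0.034
```

>>> {"op": "carry_out", "data": {"commands": [0,0,0,0,0.2,0,0,0,0,0.17,0,0,0,0,0.14,0,0,0,0,0.12,0,0,0,0,0.12,0,0,0,0,0.12]}}

```text
time_s: 8.35
tcp_pos: [0.5285, -0.1576, 0.057]
eef_rot: [180.0, -0.0, -3.6]
contact_force: [-0.4, 0.1, -0.3]
gripper_width: 0.0386
```

>>> {"op": "carry_out", "data": {"commands": [0,0,0.3,0,0.12,0,0,0.7,0,0.12,0,0,0.9,0,0.12,0,0,0.8,0,0.12,-0.3,-0.8,0,-1,0.12,-0.3,-0.8,0,-1,0.12,-0.3,-0.8,0,-1,0.12,-0.2,-0.8,0,-1,0.12]}}

```text
time_s: 9.15
tcp_pos: [0.4838, -0.2866, 0.1663]
eef_rot: [-180.0, -0.1, -19.7]
contact_force: [1.4, -0.1, -0.5]
gripper_width: 0.0385
```

>>> {"op": "carry_out", "data": {"commands": [0,-0.8,0,-1,0.12,0,0,0,-1,0.12,0,0,0,-1,0.12,0,0,0,-1,0.12,0,0,0,-1,0.12,0,0,0,-1,0.12,0,0,0,-1,0.12,0,0,0,-1,0.12]}}

```text
time_s: 9.95
tcp_pos: [0.4845, -0.3177, 0.166]
eef_rot: [-180.0, -0.0, -51.7]
contact_force: [-0.1, 0.2, 0.3]
gripper_width: 0.0387
```

Run:
```python
from h import *
st=telemetry.get_state(); print(st["tcp_pos"],st["eef_rot"],st["joints"].round(1),st["gripper_width"])
t=cams.capture("top"); im=t["frame"]; cv2.imwrite("pics/t4.png",cv2.resize(im[170:250,350:430,::-1],None,fx=7,fy=7,interpolation=cv2.INTER_CUBIC))
f=np.radians(-6.8); q=np.array([[np.cos(f),-np.sin(f)],[np.sin(f),np.cos(f)]])
for dx,dy in((.03,.017),(.03,-.017),(-.03,-.017),(-.03,.017),(0,0)):
    print((dx,dy),((proj(t,np.append(np.array([.5319,-.1583])+q@[dx,dy],.054))-[350,170]+.5)*7-.5).round(0))
g=cv2.cvtColor(im,cv2.COLOR_RGB2GRAY)[222:246,376:412]; print(g.min(),np.percentile(g,[5,20,50]))
for th in(50,60,70):
    m=cv2.inRange(g,0,th); cs=cv2.findContours(m,cv2.RETR_EXTERNAL,cv2.CHAIN_APPROX_NONE)[0]
    for k in cs:
        if cv2.contourArea(k)<40: continue
        bx=cv2.boxPoints(cv2.minAreaRect(k))+[376,222]; Q=np.array([ray(t,p,.087)[:2] for p in bx])
        for e in(Q[1]-Q[0],Q[2]-Q[1]): print(th,Q.mean(0).round(4),np.linalg.norm(e).round(4),np.degrees(np.arctan2(e[1],e[0])).round(1))
```

```text
[ 0.48452369 -0.31765232  0.1659848 ] [-1.79980209e+02 -3.52945769e-02 -5.17290925e+01] [-13.9  15.5 -18.2   0.  -56.3  52.2] 0.03870316749791594
(0.03, 0.017) [279. 198.]
(0.03, -0.017) [383. 212.]
(-0.03, -0.017) [363. 394.]
(-0.03, 0.017) [259. 380.]
(0, 0) [321. 296.]
49 [ 59.   86.6 115. ]
70 [ 0.483  -0.1506] 0.0393 -88.8
70 [ 0.483  -0.1506] 0.0196 179.4
```

View pics/t4.png

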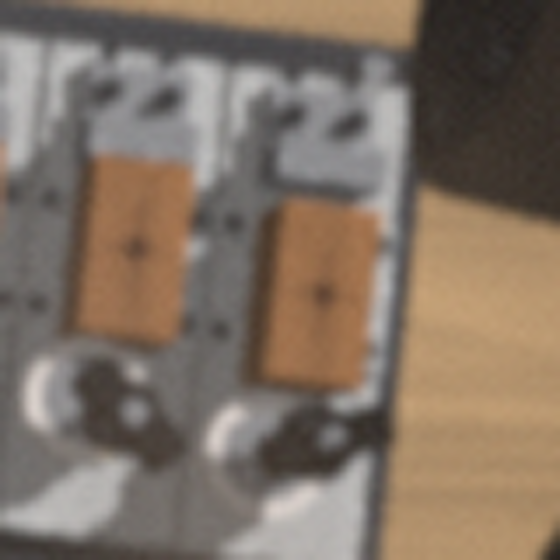

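The blank lies in the bay, with its cross at (322,296) as predicted, and it is clear of the cam and stop. The bar runs from (262,460) to (385,415), so the knob yaw is about 109–110°. Next I'll go to the knob.

>>> {"op": "carry_out", "data": {"commands": [-0.04,0.7,0,-1,0.3,0,0.7,0,-1,0.3,0,0.7,0,-1,0.3,0,0.7,0,-1,0.3,0,0.7,0,-0.85,0.3,0,0.62,0,0,0.3,0,0,-0.5,0,0.3,0,0,0,0,0.3], "grip_force": 60}}

```text
time_s: 10.8
tcp_pos: [0.4817, -0.152, 0.1441]
eef_rot: [179.9, 0.1, -70.8]
contact_force: [-0.3, -1.4, 0.0]
gripper_width: 0.0308
```

>>> {"op": "carry_out", "data": {"commands": [0,0,-0.5,0,0.3,0,0,-0.5,0,0.3,0,0,-0.3,0,0.3,0,0,-0.25,0,0.3,0,0,0,0,0.3,0,0,0,0,0.3]}}

```text
time_s: 11.4
tcp_pos: [0.4832, -0.153, 0.0834]
eef_rot: [-180.0, -0.0, -71.0]
contact_force: [-0.3, -0.1, 0.3]
gripper_width: 0.0305
```

Run:
```python
from h import *
st=telemetry.get_state(); print({k:np.round(v,3) for k,v in st.items()})
```

```text
{'time_s': np.float64(11.4), 'joints': array([ 4.6790e+00,  1.4902e+01, -3.2410e+01,  2.0000e-02, -4.2680e+01,
        1.4350e+01]), 'qd': array([ 0.165, -0.707,  0.308,  0.046, -0.089, -0.132]), 'joint_torque': array([-6.2000e-02, -4.1603e+01,  2.0752e+01,  4.9240e+00,  7.4000e-02,
        4.0000e-03]), 'tcp_pos': array([ 0.483, -0.153,  0.083]), 'eef_rot': array([-1.79996e+02, -1.50000e-02, -7.09560e+01]), 'contact_force': array([-0.293, -0.089,  0.308]), 'moment': array([ 0.089, -0.099, -0.032]), 'gripper_width': np.float64(0.03)}
```

>>> {"op": "carry_out", "data": {"commands": [0,0,0,0,0.5,0,0,0,0,0.6,0,0,0,0,0.7,0,0,0,0,1,0,0,0,0,1,0,0,0,0,1]}}

```text
time_s: 12.0
tcp_pos: [0.4848, -0.1523, 0.0837]
eef_rot: [-179.8, -0.0, -70.9]
contact_force: [4.8, 2.2, -0.5]
gripper_width: 0.0139
```

```bash
cat > st.py <<'E'
from plant import telemetry
st=telemetry.get_state(); print({k:st[k].round(3) for k in("time_s","tcp_pos","eef_rot","contact_force","moment","gripper_width")},"jt6",st["joint_torque"][5].round(3))
E
python3 st.py
```

```text
Traceback (most recent call last):
  File "st.py", line 2, in <module>
    st=telemetry.get_state(); print({k:st[k].round(3) for k in("time_s","tcp_pos","eef_rot","contact_force","moment","gripper_width")},"jt6",st["joint_torque"][5].round(3))
                                       ^^^^^^^^^^^
AttributeError: 'float' object has no attribute 'round'
```

>>> {"op": "carry_out", "data": {"commands": [0.04,0.01,0,0,1,0,0,0,-0.5,1,0,0,0,-1,1,0,0,0,-1,1,0,0,0,-1,1,0,0,0,-0.5,1,0,0,0,0,1]}}

```text
time_s: 12.7
tcp_pos: [0.4848, -0.1523, 0.0836]
eef_rot: [-180.0, -0.0, -87.0]
contact_force: [-0.6, 1.5, 6.1]
gripper_width: 0.0139
```

```bash
cat > st.py <<'E'
from plant import telemetry
import numpy as np
st=telemetry.get_state(); print({k:np.round(st[k],3).tolist() for k in("time_s","tcp_pos","eef_rot","contact_force","moment","gripper_width")},"jt6",np.round(st["joint_torque"][5],3))
E
python3 st.py
```

```text
{'time_s': 12.7, 'tcp_pos': [0.485, -0.152, 0.084], 'eef_rot': [-179.97, -0.014, -86.998], 'contact_force': [-0.644, 1.542, 6.101], 'moment': [0.812, 0.055, 0.045], 'gripper_width': 0.014} jt6 -0.517
```

>>> {"op": "carry_out", "data": {"commands": [0,0,0,0,1,0,0,0,0,1]}}

```text
time_s: 12.9
tcp_pos: [0.4848, -0.1523, 0.0836]
eef_rot: [-180.0, -0.0, -86.9]
contact_force: [-0.1, 2.4, 5.7]
gripper_width: 0.0139
```

```bash
python3 st.py
```

```text
{'time_s': 12.9, 'tcp_pos': [0.485, -0.152, 0.084], 'eef_rot': [-179.966, -0.011, -86.938], 'contact_force': [-0.13, 2.43, 5.715], 'moment': [0.801, 0.142, 0.009], 'gripper_width': 0.014} jt6 0.004
```

>>> {"op": "carry_out", "data": {"commands": [0,0,0,-0.5,1,0,0,0,-0.25,1,0,0,0,-0.25,1,0,0,0,-0.25,1]}}

```text
time_s: 13.3
tcp_pos: [0.4848, -0.1523, 0.0837]
eef_rot: [-180.0, -0.0, -92.0]
contact_force: [-1.0, 1.8, 5.5]
gripper_width: 0.0141
```

```bash
python3 st.py
```

```text
{'time_s': 13.3, 'tcp_pos': [0.485, -0.152, 0.084], 'eef_rot': [-179.968, -0.011, -91.959], 'contact_force': [-0.991, 1.794, 5.54], 'moment': [0.838, 0.085, 0.218], 'gripper_width': 0.014} jt6 0.082
```

>>> {"op": "carry_out", "data": {"commands": [0,0,0,-0.25,1,0,0,0,-0.25,1]}}

```text
time_s: 13.5
tcp_pos: [0.4848, -0.1524, 0.0837]
eef_rot: [-180.0, -0.0, -94.0]
contact_force: [-1.0, 2.9, 5.7]
gripper_width: 0.0138
```

```bash
python3 st.py
```

```text
{'time_s': 13.5, 'tcp_pos': [0.485, -0.152, 0.084], 'eef_rot': [-179.968, -0.013, -93.955], 'contact_force': [-1.029, 2.86, 5.718], 'moment': [0.856, 0.131, 0.196], 'gripper_width': 0.014} jt6 0.079
```

>>> {"op": "carry_out", "data": {"commands": [0,0,0,-0.3,1,0,0,0,-0.3,1,0,0,0,-0.3,1,0,0,0,-0.3,1,0,0,0,-0.3,1,0,0,0,-0.25,1,0,0,0,-0.25,1]}}

```text
time_s: 14.2
tcp_pos: [0.4847, -0.1523, 0.0836]
eef_rot: [-180.0, -0.0, -102.0]
contact_force: [-0.4, 1.8, 5.4]
gripper_width: 0.0138
```

```bash
python3 st.py
```

```text
{'time_s': 14.2, 'tcp_pos': [0.485, -0.152, 0.084], 'eef_rot': [-179.97, -0.006, -101.956], 'contact_force': [-0.438, 1.824, 5.363], 'moment': [0.922, 0.142, 0.191], 'gripper_width': 0.014} jt6 0.075
```

>>> {"op": "carry_out", "data": {"commands": [0,0,0,-0.25,1,0,0,0,-0.25,1,0,0,0,-0.25,1,0,0,0,-0.25,1,0,0,0,-0.25,1]}}

```text
time_s: 14.7
tcp_pos: [0.4847, -0.1523, 0.0836]
eef_rot: [-180.0, -0.0, -107.0]
contact_force: [0.0, 2.0, 6.3]
gripper_width: 0.0139
```

```bash
python3 st.py
```

```text
{'time_s': 14.7, 'tcp_pos': [0.485, -0.152, 0.084], 'eef_rot': [-179.971, -0.003, -106.955], 'contact_force': [0.036, 2.025, 6.314], 'moment': [0.861, 0.149, 0.241], 'gripper_width': 0.014} jt6 0.08
```

>>> {"op": "carry_out", "data": {"commands": [0,0,0,-0.25,1,0,0,0,-0.25,1,0,0,0,-0.25,1,0,0,0,-0.25,1]}}

```text
time_s: 15.1
tcp_pos: [0.4847, -0.1524, 0.0836]
eef_rot: [-180.0, -0.0, -111.0]
contact_force: [-0.4, 1.6, 6.0]
gripper_width: 0.0137
```

```bash
python3 st.py
```

```text
{'time_s': 15.1, 'tcp_pos': [0.485, -0.152, 0.084], 'eef_rot': [-179.975, -0.003, -110.961], 'contact_force': [-0.365, 1.649, 6.008], 'moment': [0.902, 0.215, 0.164], 'gripper_width': 0.014} jt6 0.08
```

Still only drag, so I'll keep turning in small steps.

>>> {"op": "carry_out", "data": {"commands": [0,0,0,-0.25,1,0,0,0,-0.25,1,0,0,0,-0.25,1,0,0,0,-0.25,1,0,0,0,-0.25,1]}}

```text
time_s: 15.6
tcp_pos: [0.4847, -0.1523, 0.0836]
eef_rot: [-180.0, 0.0, -116.0]
contact_force: [-0.6, 2.6, 5.8]
gripper_width: 0.0137
```

```bash
python3 st.py
```

```text
{'time_s': 15.6, 'tcp_pos': [0.485, -0.152, 0.084], 'eef_rot': [-179.973, 0.002, -115.958], 'contact_force': [-0.61, 2.555, 5.788], 'moment': [0.921, 0.192, 0.128], 'gripper_width': 0.014} jt6 0.079
```

>>> {"op": "carry_out", "data": {"commands": [0,0,0,-0.25,1,0,0,0,-0.25,1,0,0,0,-0.25,1,0,0,0,-0.25,1,0,0,0,-0.25,1]}}

```text
time_s: 16.1
tcp_pos: [0.4847, -0.1523, 0.0837]
eef_rot: [-180.0, 0.0, -121.0]
contact_force: [-1.0, 2.2, 6.8]
gripper_width: 0.0139
```

```bash
python3 st.py
```

```text
{'time_s': 16.1, 'tcp_pos': [0.485, -0.152, 0.084], 'eef_rot': [-179.974, 0.002, -120.957], 'contact_force': [-1.004, 2.247, 6.842], 'moment': [1.019, 0.225, 0.269], 'gripper_width': 0.014} jt6 0.079
```

>>> {"op": "carry_out", "data": {"commands": [0,0,0,-0.25,1,0,0,0,-0.25,1,0,0,0,-0.25,1]}}

```text
time_s: 16.4
tcp_pos: [0.4847, -0.1523, 0.0837]
eef_rot: [-180.0, 0.0, -124.0]
contact_force: [-0.7, 3.1, 6.1]
gripper_width: 0.014
```

```bash
python3 st.py
```

```text
{'time_s': 16.4, 'tcp_pos': [0.485, -0.152, 0.084], 'eef_rot': [-179.977, 0.005, -123.954], 'contact_force': [-0.681, 3.065, 6.057], 'moment': [1.001, 0.151, 0.233], 'gripper_width': 0.014} jt6 0.079
```

>>> {"op": "carry_out", "data": {"commands": [0,0,0,-0.25,1,0,0,0,-0.25,1,0,0,0,-0.25,1,0,0,0,-0.25,1]}}

```text
time_s: 16.8
tcp_pos: [0.4846, -0.1523, 0.0836]
eef_rot: [-180.0, 0.0, -128.0]
contact_force: [-0.8, 2.1, 6.1]
gripper_width: 0.0139
```

```bash
python3 st.py
```

```text
{'time_s': 16.8, 'tcp_pos': [0.485, -0.152, 0.084], 'eef_rot': [-179.979, 0.005, -127.956], 'contact_force': [-0.809, 2.084, 6.118], 'moment': [1.056, 0.206, 0.194], 'gripper_width': 0.014} jt6 0.079
```

>>> {"op": "carry_out", "data": {"commands": [0,0,0,-0.25,1,0,0,0,-0.25,1,0,0,0,-0.25,1,0,0,0,-0.25,1]}}

```text
time_s: 17.2
tcp_pos: [0.4846, -0.1523, 0.0836]
eef_rot: [-180.0, 0.0, -132.0]
contact_force: [-1.1, 2.2, 6.4]
gripper_width: 0.0138
```

```bash
python3 st.py
```

```text
{'time_s': 17.2, 'tcp_pos': [0.485, -0.152, 0.084], 'eef_rot': [-179.981, 0.008, -131.961], 'contact_force': [-1.125, 2.193, 6.44], 'moment': [1.093, 0.239, 0.191], 'gripper_width': 0.014} jt6 0.079
```

>>> {"op": "carry_out", "data": {"commands": [0,0,0,-0.25,1,0,0,0,-0.25,1,0,0,0,-0.25,1,0,0,0,-0.25,1]}}

```text
time_s: 17.6
tcp_pos: [0.4846, -0.1523, 0.0836]
eef_rot: [-180.0, 0.0, -136.0]
contact_force: [-1.5, 2.9, 6.2]
gripper_width: 0.0139
```

```bash
python3 st.py
```

```text
{'time_s': 17.6, 'tcp_pos': [0.485, -0.152, 0.084], 'eef_rot': [-179.981, 0.01, -135.961], 'contact_force': [-1.548, 2.886, 6.247], 'moment': [1.108, 0.266, 0.21], 'gripper_width': 0.014} jt6 0.079
```

>>> {"op": "carry_out", "data": {"commands": [0,0,0,-0.25,1,0,0,0,-0.25,1,0,0,0,-0.25,1,0,0,0,-0.25,1]}}

```text
time_s: 18.0
tcp_pos: [0.4845, -0.1522, 0.0836]
eef_rot: [-180.0, -0.0, -139.9]
contact_force: [-1.8, 3.2, 7.3]
gripper_width: 0.0139
```

```bash
python3 st.py
```

```text
{'time_s': 18.0, 'tcp_pos': [0.485, -0.152, 0.084], 'eef_rot': [-179.99, -0.002, -139.939], 'contact_force': [-1.837, 3.208, 7.335], 'moment': [1.352, 0.443, 0.428], 'gripper_width': 0.014} jt6 -0.165
```

The torque has risen by about 0.23–0.24 N m above the drag, which is about 20 N. I'll turn slightly more.

>>> {"op": "carry_out", "data": {"commands": [0,0,0,-0.08,1,0,0,0,-0.08,1]}}

```text
time_s: 18.2
tcp_pos: [0.4845, -0.1522, 0.0836]
eef_rot: [-180.0, -0.0, -140.5]
contact_force: [-1.1, 2.7, 7.4]
gripper_width: 0.0139
```

```bash
python3 st.py
```

```text
{'time_s': 18.2, 'tcp_pos': [0.485, -0.152, 0.084], 'eef_rot': [-179.99, -0.003, -140.542], 'contact_force': [-1.114, 2.701, 7.371], 'moment': [1.386, 0.421, 0.52], 'gripper_width': 0.014} jt6 -0.385
```

>>> {"op": "carry_out", "data": {"commands": [0,0,0,0,1,0,0,0,0,1,0,0,0,0,1]}}

```text
time_s: 18.5
tcp_pos: [0.4845, -0.1522, 0.0836]
eef_rot: [-180.0, -0.0, -140.5]
contact_force: [-1.1, 3.6, 6.5]
gripper_width: 0.0141
```

```bash
python3 st.py
```

```text
{'time_s': 18.5, 'tcp_pos': [0.484, -0.152, 0.084], 'eef_rot': [-179.992, -0.005, -140.531], 'contact_force': [-1.099, 3.571, 6.523], 'moment': [1.341, 0.437, 0.448], 'gripper_width': 0.014} jt6 -0.433
```

>>> {"op": "carry_out", "data": {"commands": [0,0,0,0,0.6,0,0,0,0,0.5,0,0,0,0,0.45,0,0,0,0,0.45,0,0,0,0,0.45,0,0,0,0,0.45], "grip_force": 10}}

```text
time_s: 19.1
tcp_pos: [0.4844, -0.1524, 0.0829]
eef_rot: [180.0, -0.0, -140.6]
contact_force: [-0.1, 0.7, 0.7]
gripper_width: 0.0241
```

>>> {"op": "carry_out", "data": {"commands": [0,0,0.2,0,0.45,0,0,0.4,0,0.45,0,0,0.7,0,0.45,0,0,0.7,0,0.45,0,-0.6,0,0,0.45,0,-0.8,0,0,0.45,0,-0.8,0,0,0.45,0,-0.8,0,0,0.45]}}

```text
time_s: 19.9
tcp_pos: [0.4846, -0.2735, 0.1639]
eef_rot: [-180.0, 0.0, -140.6]
contact_force: [0.5, 0.6, -0.3]
gripper_width: 0.024
```

>>> {"op": "carry_out", "data": {"commands": [0,-0.8,0,0,0.45,0,0,0,0,0.45,0,0,0,0,0.45]}}

```text
time_s: 20.2
tcp_pos: [0.4842, -0.3049, 0.1631]
eef_rot: [180.0, -0.0, -140.7]
contact_force: [-0.7, 1.2, -0.4]
gripper_width: 0.0243
```

```bash
python3 st.py
python3 - <<'E'
from h import *
t=cams.capture("top"); s=cams.capture("scene")
a=cv2.resize(t["frame"][170:250,345:425,::-1],None,fx=5,fy=5,interpolation=cv2.INTER_CUBIC); b=cv2.resize(s["frame"][225:305,155:235,::-1],None,fx=5,fy=5,interpolation=cv2.INTER_CUBIC)
cv2.imwrite("pics/end.png",np.hstack([a,b]))
E
```

```text
{'time_s': 20.2, 'tcp_pos': [0.484, -0.305, 0.163], 'eef_rot': [179.984, -0.005, -140.707], 'contact_force': [-0.667, 1.178, -0.413], 'moment': [0.125, -0.117, 0.002], 'gripper_width': 0.024} jt6 0.118
```

View pics/end.png

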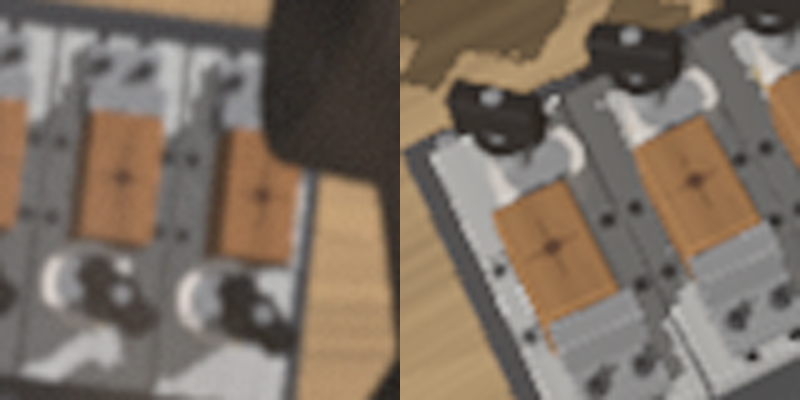

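The blank sits square against its stop (scene side, far edge near (590,305)), with the cam against its near end. The knob now stands like the other four, and the gripper is clear. I'll hand the job in.

```bash
python3 -c "
from plant import r
print(r.close_job())"
```

```text
the job is handed in; nothing more can be done
None
```

The blank is clamped flat in the empty bay and I've handed the job in at about 20 s of the 64 s allowed; no verdict was reported.

- **Placing:** I gripped the blank by its sides and found it sitting about 3 mm ahead and turned about 3° in the fingers. I corrected both before lowering it and letting go.
- **Clamping:** I turned the knob clockwise about 70°. Torque stayed at the 0.2 N m drag until near the end. It then read 0.43 N m, and 0.45–0.52 N m after a final 0.6°. That puts the clamp force at about 21–26 N, though the torque signal is noisy by several newtons.
- **Final picture:** The blank lies square and against its stop. The two neighbouring knobs and blocks in view look undisturbed, and the gripper is clear and touching nothing.
- **Disagreements:**
  - My colour mask for the bar's angle gave about 91°. I discarded it and used about 109°, read from the picture and close to the stated range. The jaws closed cleanly on the bar at that angle.
  - The joint-6 torque did not match the wrist moment in absolute value, but it rose at the same moment. I relied on the wrist moment.

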